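Lock the tool arm into the grinder's receiver with its spring plunger

TASK

Fit the tool arm, which is stored under the blue shelf, to the grinder's receiver: pull the red plunger on the receiver up and park it with a quarter turn, draw the arm out of the shelf and slide its drilled end into the receiver with the hole facing up, then turn the plunger back and let it spring fully down into the arm's hole. Leave the arm locked there and do not disturb the carton, the offcut, the wrench or the spare roller.

Things in the scene. Friction and masses are not known exactly. Their poses are not given: they have to be found in the camera images.
- receiver_mouth (a point): Centre of the open mouth of the receiver, a fixed grey square sleeve 90 mm long on a foot. 60 mm above the table; x axis points into the sleeve (insertion direction), z up. Channel 30 mm wide and high, floor 45 mm and roof 75 mm above the table, open at the back; outside 42 mm wide, top at 81 mm. Flared guides 18 mm long at the mouth. The plunger stands on top, 45 mm behind the mouth.
- plunger_grip (a point): Red T-shaped grip of the spring plunger: 38 mm long (its x axis), 12 mm thick (y), 24 mm high. The point is 8 mm below its top on the plunger's vertical axis. With the plunger down the point is 119 mm, the grip's underside 103 mm and the top of the 32 mm square brass barrel below it 95 mm above the table, and the grip lies parallel to the channel.
- pin_tip (a point): Lower tip of the plunger's steel pin: 9 mm diameter, tapered over the last 3.5 mm, on the plunger's axis. Plunger down: 12 mm below the channel's roof, blocking the way in. Parked: 2 mm above the roof's underside, out of the way.
- plunger_lift (a joint): How far the plunger is pulled up (m), 0 down to 0.019 at most. A spring pulls it down, 5 N at 0, 10 N at 0.019. A cross-pin on its stem sits in a 14 mm deep slot in the barrel: it can be turned only when pulled up more than 0.014, and turned a quarter it rests parked on the barrel at 0.014. With the pin resting on the arm beside the hole it reads about 0.010 to 0.012.
- plunger_turn (a joint): Turn of the plunger about its vertical axis (rad, anticlockwise from above); 0: grip parallel to the channel, cross-pin over its slot (drops in within about 0.12 either side). Limits -1.65 and 1.65; a quarter turn either way parks it.
- shelf_mouth (a point): Centre of the open front of the blue sheet-steel shelf box fixed on the table (120 mm wide, 220 deep, 58 high; a small carton on top at the back, to 88 mm). 27 mm above the table; x axis points into the box. Opening 112 mm wide, 52 mm high. The arm lies in it flat on the table, its drilled end sticking out some 80 to 95 mm.
- toolarm_mid (a point): Tool arm's centre of mass, half-way up: a steel bar 28 x 28 x 230 mm with an aluminium wheel (50 mm diameter, axis upright, no taller than the bar) at its rear end, 280 mm over all, about 0.5 kg. x axis points along the bar to the drilled end, 145 mm ahead; the wheel's far edge is 135 mm behind. z up when the hole is up. At the start only the drilled end can be reached.
- toolarm_hole (a point): Mouth of the hole in the arm's upper face: 11 mm diameter, 18 mm deep, slightly chamfered, 50 mm from the drilled end. With the hole under the plunger the drilled end is 95 mm past the mouth, so the bar must then be held more than 105 mm from that end.
- toolarm_end (a point): Centre of the drilled end face of the arm.
- carton: Red screw carton, bystander, 130 x 75 x 60 mm, origin at its underside.
- offcut: Copper plate offcut, bystander, 80 x 55 x 10 mm, origin at its underside.
- wrench: Flat steel open-ended wrench lying on the table, bystander, 180 mm long along its x axis, origin at its underside.
- roller: Spare aluminium roller standing on end, bystander, 44 mm diameter, 36 mm high, origin at its underside.
Things that resemble listed ones, but are neither listed nor needed, are in the scene too. Of the things that look like the part that bears receiver_mouth, the largest one is meant.

How it is judged:
By the outcome, as a careful person would: the job done as asked, in the order asked, and still so for the second after the job is handed in, with the robot touching nothing.
It also fails if it takes over 72 s, if anything falls off the work surface, if the arm or the gripper's body presses on something with over 40 N, if the wrist force passes 120 N, or if a joint passes its speed limit or range.

ROBOT

A 7-joint arm with a two-finger parallel gripper is mounted at the origin on the work surface. World frame = base frame: x ahead of the robot, y to its left, z up, the work surface at z = 0. Lengths are in mm, angles in rad, forces in N, time in s.
With the tool pointing down it reaches from about 400 to 875 mm from the base axis. Payload 4.4 kg.
Tool frame: the origin (TCP) lies at the very end of the fingers, on their centre line; the grasp point (between the pads) lies 19 mm behind it; z points along the fingers, y is the line along which they close (so a half turn about z gives the same grasp; the last joint's range is limited). The gripper opens to 85 mm and grips with 20 to 120 N. Pads are 22 mm wide; open, the fingers measure 114 mm over their backs; the gripper's body (76 mm by 85 mm) begins 54 mm behind the grasp point. The pads swing forward as they close: fully open they stand 13 mm farther back than shut.
Start: joints at [1.265, 0.628, 0.038, 1.517, -0.027, 0.996, -0.02], TCP at [154.408, -631.408, 231.313] pointing down, gripper open.
Joint ranges: [-3.06, 3.06], [-0.37, 2.12], [-1.25, 1.32], [0.18, 2.47], [-1.1, 4.24], [0.23, 1.98], [-2.94, 2.94]. Speed limits (rad/s): [2.57, 2.57, 3.14, 3.14, 3.14, 3.14, 3.14].

INTERFACE

Orientations are given as [roll, pitch, yaw] about the fixed x, y, z axes, in that order (R = Rz(yaw) Ry(pitch) Rx(roll)).
In Python, from cell import sensors, get_image, camera_params, order gives the robot as it stands.
- The arm moves only by the shell command python3 -m inch 'ROWS' [OPENING]. ROWS is JSON, a list that holds one entry, the list of rows, each a list of 4 numbers: the shift along the tool's x, y, z in cm, then the turn about the tool's z in degrees. A call has 1 to 8 rows; each row is the pose to reach, as a shift and turn from the pose commanded when the call began, along the tool's axes at that moment; what a row does not reach only later rows make up. A row lasts 1/12 s, in which the tool goes at most 41.7 mm and 7.16 degrees, less where a joint would pass 70% of its speed; a pose out of reach is approached as far as the arm can. A call with a gripper value outside its range is refused whole. OPENING is the finger opening in cm, from 0 to 8.54, set as the call begins (- or left out, the last holds). The fingers move at their own pace and stop on an object; the grip force is fixed at half the most. Time passes only in rows, so rows that repeat a pose let the fingers close. It gives the time, the measured TCP pose, the force, the opening and the grip force at its end, in the units of the state.
- sensors.read_state(): the state, without advancing time (a new reading comes with each control period).
- get_image(name): name is "scene" or "top" or "wrist"; returns the picture (400x640x3 uint8, blue, green, red); there is no depth.
- camera_params(name): a dict with "mtx" (3x3 intrinsics, pixels), "rvec" (rotation vector, rad) and "tvec" (3), from world to camera coordinates, as OpenCV has them. Camera axes: x right, y down, z forward; pixel columns grow to the right and rows downward; lengths in mm; the calibration is good to about 2 mm. A picture is of the moment at which its call begins: read the wrist's pose just before it. camera_params takes no time and is no camera call; for the wrist camera it gives the pose at the moment of the call.
- order.finish_job(): hands the job in; it is judged then, once.
The state is a dict: "clock": time; "qpos": joint angles; "qd": joint speeds; "tau": joint torques, N m; "eef_pos": TCP position; "tool_rot": TCP orientation; "force": force on the tool from outside, world axes, zero at the start; "torque": the same for the moment, N m; "width": finger opening in mm; "gripper_force": force on a finger pad.
Only numpy, scipy, OpenCV 4.12 (cv2) and the standard library are available. Lean on these libraries where they do the work, as an engineer would, in place of code of your own. Each camera call takes 0.05 s, during which the arm holds its last target. There are 200 camera calls.

## Working session

There is one attempt and no reset: what is moved stays moved. The work goes in short steps, Python scripts to look and compute and a shell command to move; the robot and the scene stay as the last step left them, time stands still between calls to the robot, and variables do not carry over. Pictures are saved under pics/ and viewed, at most 10 in all, crops included, and the job is handed in when it is done.

```bash
ls; mkdir -p pics; python3 - <<'E'
from cell import sensors,get_image,camera_params
import cv2,numpy as np
print(sensors.read_state())
for n in("scene","top","wrist"):
    im=get_image(n);cv2.imwrite(f"pics/{n}0.png",im)
    p=camera_params(n);print(n,p)
E
```

```text
pics
{'clock': 0.0, 'qpos': array([ 1.26515124,  0.62934135,  0.03844673,  1.51837279, -0.02704995,
        0.99627244, -0.02001606]), 'qd': array([-0.0002986 , -0.00029742, -0.00068688, -0.0004351 ,  0.00031118,
        0.00246055,  0.00188636]), 'tau': array([ 2.34586387e-04, -5.63396251e+01,  1.22617677e+00, -1.93442988e+01,
        1.09600229e-02,  1.05188781e-02,  9.83730729e-06]), 'eef_pos': array([ 154.30161276, -630.78288964,  230.39071445]), 'tool_rot': array([-3.13971624e+00, -1.45444779e-05,  2.39797853e-01]), 'force': array([0.05663007, 0.54979848, 0.76531682]), 'torque': array([ 0.02201267,  0.03212131, -0.00018639]), 'gripper_force': 0.0, 'width': 85.290869475052}
scene {'mtx': array([[421.46483534,   0.        , 320.37067255],
       [  0.        , 421.46483534, 200.02030563],
       [  0.        ,   0.        ,   1.        ]]), 'rvec': array([ 1.48184979,  2.33569454, -0.65008038]), 'tvec': array([ 218.84553057, -397.53602385, 1447.92168421])}
top {'mtx': array([[363.82893003,   0.        , 322.04103086],
       [  0.        , 363.82893003, 193.10497881],
       [  0.        ,   0.        ,   1.        ]]), 'rvec': array([ 2.1284628, -2.1537072,  0.1185931]), 'tvec': array([  31.59679032,  573.30488807, 1005.89330139])}
wrist {'mtx': array([[292.42135247,   0.        , 324.74333267],
       [  0.        , 292.42135247, 201.75692437],
       [  0.        ,   0.        ,   1.        ]]), 'rvec': array([-2.26488466,  1.77822445,  0.28480568]), 'tvec': array([-650.43103376,  -41.15063478,  379.20543521])}
```

View pics/top0.png

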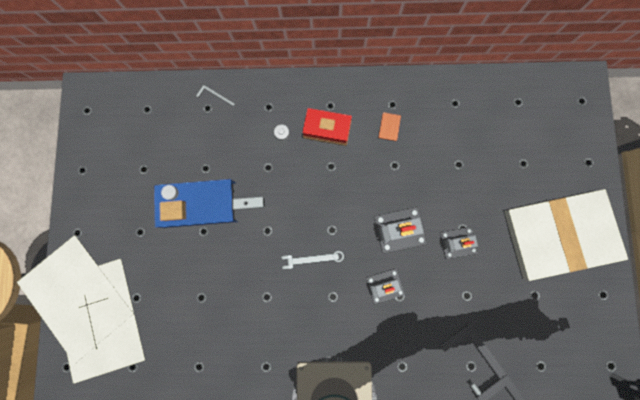

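View pics/scene0.png

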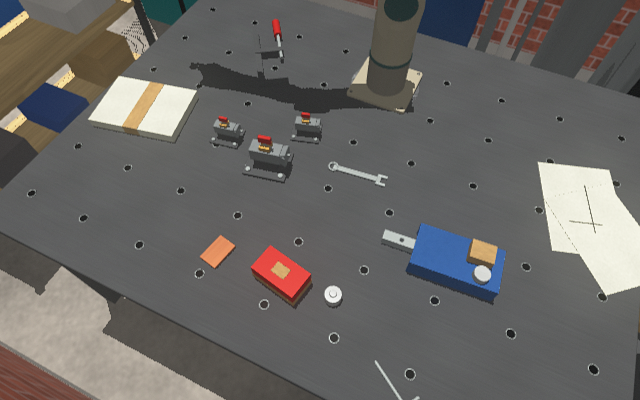

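```bash
cat > h.py <<'E'
import cv2,numpy as np
from cell import sensors,get_image,camera_params
def ray(p,uv):
    R=cv2.Rodrigues(p['rvec'])[0];t=np.ravel(p['tvec'])
    n=np.array([(uv[0]-p['mtx'][0,2])/p['mtx'][0,0],(uv[1]-p['mtx'][1,2])/p['mtx'][1,1],1])
    return -R.T@t,R.T@n
def onz(p,uv,z):
    c,d=ray(p,uv);return c+d*(z-c[2])/d[2]
def proj(p,X): return cv2.projectPoints(np.array(X,float).reshape(-1,3),p['rvec'],p['tvec'],p['mtx'],None)[0].reshape(-1,2)
def tri(a,ua,b,ub):
    c1,d1=ray(a,ua);c2,d2=ray(b,ub);s=np.linalg.lstsq(np.c_[d1,-d2],c2-c1,rcond=None)[0]
    P,Q=c1+s[0]*d1,c2+s[1]*d2;return (P+Q)/2,np.linalg.norm(P-Q)
def blobs(im,lo,hi,amin=15):
    h=cv2.cvtColor(im,cv2.COLOR_BGR2HSV);m=cv2.inRange(h,lo,hi)
    c=cv2.findContours(m,cv2.RETR_EXTERNAL,cv2.CHAIN_APPROX_NONE)[0]
    return [(cv2.contourArea(x),cv2.minAreaRect(x),np.array(cv2.moments(x)['m10']/max(cv2.moments(x)['m00'],1)),x) for x in c if cv2.contourArea(x)>=amin]
E
python3 - <<'E'
from h import *
t=cv2.imread('pics/top0.png');s=cv2.imread('pics/scene0.png')
A=cv2.resize(t[190:310,350:490],None,fx=4,fy=4,interpolation=cv2.INTER_CUBIC)[:,:400]
A=cv2.resize(t[195:265,365:435],None,fx=5.7,fy=5.7,interpolation=cv2.INTER_CUBIC)[:399,:399]
B=cv2.resize(s[120:190,232:302],None,fx=5.7,fy=5.7,interpolation=cv2.INTER_CUBIC)[:399,:399]
cv2.imwrite('pics/c1.png',np.hstack([A,B]))
T=camera_params('top');S=camera_params('scene')
for n,im,p in(('top',t,T),('scene',s,S)):
    for nm,lo,hi in(('red',(0,150,120),(6,255,255)),('blue',(105,120,60),(125,255,255)),('white',(70,5,150),(110,60,255))):
        for a,r,_,x in blobs(im,lo,hi,8): print(n,nm,a,np.round(r[0],1),np.round(r[1],1),round(r[2],1))
E
```

```text
top red 13.0 [389.1 289. ] [2.5 7.9] 71.6
top red 13.0 [468.  242.2] [2.6 8.2] 80.5
top red 36.0 [407.5 227.8] [ 3.8 13.5] 80.5
top red 1072.0 [326.7 124.4] [45.  25.8] 10.3
top blue 2336.0 [194.  203.2] [42.8 81.2] 85.4
top white 24.5 [476.  389.5] [10.8  3.3] 56.3
top white 98.5 [377.9 293.1] [14.7 11.7] 68.2
top white 62.0 [396.8 287.4] [15.   7.9] 73.3
top white 10.0 [370.5 280. ] [4. 3.] 90.0
top white 11.5 [394.3 272.8] [4.2 3.5] 45.0
top white 8.0 [449.5 254.5] [3. 3.] 90.0
top white 375.5 [312.8 259.6] [13.2 61.1] 85.2
top white 21.0 [386.5 247. ] [6. 5.] 90.0
top white 68.0 [455.6 244.7] [10.4 10.1] 71.6
top white 19.5 [420.5 239.5] [5. 5.] 90.0
top white 11.0 [472.5 238. ] [4. 5.] 90.0
top white 8.5 [444.8 234.8] [3.5 2.8] 45.0
top white 8.0 [469.  230.5] [3. 4.] 90.0
top white 190.0 [392.8 231.7] [16.3 18.7] 74.5
top white 89.0 [416.7 226.3] [16.3  9.7] 82.4
top white 20.0 [380.  219.5] [4.9 4.9] 45.0
top white 18.0 [414.2 212.6] [5.4 4.5] 26.6
top white 256.5 [247.5 202.6] [10.  29.5] 85.6
top white 61.0 [216.   94.5] [37.3 11.6] 13.2
scene red 1496.5 [280.5 270.4] [52.6 31. ] 36.5
scene red 31.5 [263.9 137.2] [12.4  3.5] 11.3
scene red 10.5 [222.4 117.5] [7.3 2.2] 14.0
scene red 13.0 [305.5 113.3] [7.4 2.6] 9.5
scene red 78.0 [275.9  26.2] [14.8  6.9] 80.5
scene blue 3615.5 [457.7 261.9] [96.1 51.9] 18.4
scene blue 1817.0 [ 49.7 105.8] [57.9 41.2] 23.6
scene blue 2114.0 [450.1  15.9] [55.  48.9] 16.2
scene blue 388.0 [11.5 13. ] [26. 23.] 90.0
scene white 196.0 [397.8 238.2] [30.7  9.5] 18.4
scene white 100.0 [278.2 149.8] [14.5 10.7] 12.5
scene white 61.5 [253.5 145.5] [11.  9.] 90.0
scene white 18.0 [230.8 126. ] [4.5 7.4] 31.0
scene white 16.0 [216.6 122.8] [4.4 6.1] 14.0
scene white 28.0 [314.5 121. ] [9. 6.] 0.0
scene white 20.5 [298.5 119.5] [5. 5.] 90.0
```

View pics/c1.png

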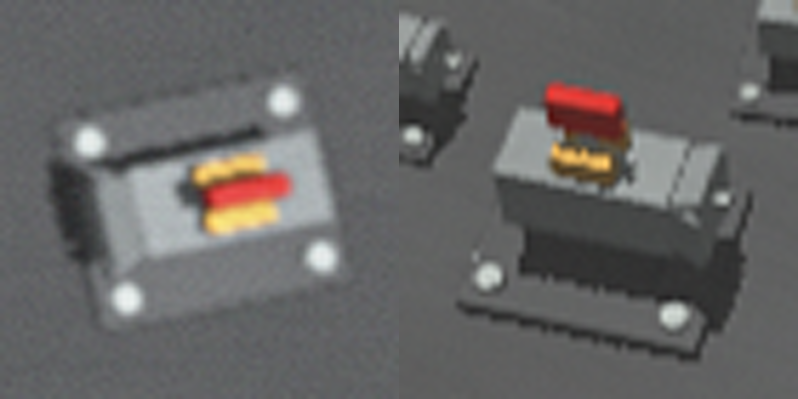

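```bash
python3 - <<'E'
from h import *
t=cv2.imread('pics/top0.png');s=cv2.imread('pics/scene0.png')
T=camera_params('top');S=camera_params('scene')
print('tri grip',tri(T,(407.5,227.8),S,(263.9,137.2)))
for u in[(401.1,228.9),(413.9,226.7),(407.5,227.8)]: print('grip top z127',onz(T,u,125).round(1))
# bolts of the foot -> axis (z~12)
b=[onz(T,u,12)for u in[(386.5,247),(420.5,239.5),(380,219.5),(414.2,212.6)]]
print(np.round(b,1)); 
for d in(b[1]-b[0],b[3]-b[2]): print('axis yaw',np.arctan2(d[1],d[0]))
bx=[x for a,r,_,x in blobs(t,(70,5,150),(110,60,255),200) if abs(r[0][0]-247.5)<2][0]
r=cv2.minAreaRect(bx);print([onz(T,u,28).round(1) for u in cv2.boxPoints(r)])
bl=[x for a,r,_,x in blobs(t,(105,120,60),(125,255,255),500)][0]
print('shelf',[onz(T,u,58).round(1) for u in cv2.boxPoints(cv2.minAreaRect(bl))])
for nm,lo,hi in(('gold',(12,120,120),(25,255,255)),):
    for a,r,_,x in blobs(t,lo,hi,4): print(nm,a,np.round(r[0],1),onz(T,r[0],95).round(1))
# hole: dark pixels in bar
m=np.zeros(t.shape[:2],np.uint8);cv2.drawContours(m,[bx],-1,255,-1);m=cv2.erode(m,np.ones((3,3)))
g=cv2.cvtColor(t,cv2.COLOR_BGR2GRAY).astype(float);w=np.where(m>0,np.clip(150-g,0,None),0)
v,u=np.mgrid[:400,:640];c=((w*u).sum()/w.sum(),(w*v).sum()/w.sum());print('hole',c,onz(T,c,28))
E
```

```text
tri grip (array([ 468.3173569 , -196.59884755,  123.83024315]), np.float64(1.5834716426628888))
grip top z127 [ 465.9 -180.5  125. ]
grip top z127 [ 471.2 -213.7  125. ]
grip top z127 [ 468.6 -197.1  125. ]
[[ 418.4 -158.4   12. ]
 [ 438.8 -256.6   12. ]
 [ 497.6 -142.2   12. ]
 [ 516.5 -241.9   12. ]]
axis yaw -1.366063139101965
axis yaw -1.3835995173747289
[array([562.1, 286.3,  28. ]), array([567.6, 200.2,  28. ]), array([538.5, 197.7,  28. ]), array([533. , 283.4,  28. ])]
shelf [array([600.7, 511. ,  58. ]), array([616.1, 278.6,  58. ]), array([494.5, 266.2,  58. ]), array([478.9, 494.8,  58. ])]
gold 13.0 [386.7 285.9] [ 318.9 -142.9   95. ]
gold 4.0 [466.1 245.1] [ 422.4 -355.3   95. ]
gold 10.0 [464.5 240. ] [ 435.9 -352.    95. ]
gold 22.5 [406.5 232. ] [ 458.6 -200.3   95. ]
gold 23.0 [404.4 224.7] [ 478.  -195.6   95. ]
hole (np.float64(245.44295302013424), np.float64(202.8635346756152)) [549.47400361 247.99766256  28.        ]
```

```bash
cat > go.py <<'E'
import sys,numpy as np
from cell import sensors
s=sensors.read_state();x,y,z,yaw=map(float,sys.argv[1:5])
p=s['eef_pos'];psi=s['tool_rot'][2];c,n=np.cos(psi),np.sin(psi)
d=np.array([x,y,z])-p
t=-np.degrees((yaw-psi+np.pi)%(2*np.pi)-np.pi)
print('row(cm,deg):',np.round([(d[0]*c+d[1]*n)/10,(d[0]*n-d[1]*c)/10,-d[2]/10,t],2),'clock',round(s['clock'],2),'pos',p.round(1),'rpy',s['tool_rot'].round(3),'F',s['force'].round(1),'w',round(s['width'],1),'q1,7',s['qpos'][[0,6]].round(2))
E
python3 -m inch '[[[40.8,-34.7,0,-87.5],[40.8,-34.7,0,-87.5],[40.8,-34.7,0,-87.5],[40.8,-34.7,0,-87.5],[40.8,-34.7,0,-87.5],[40.8,-34.7,0,-87.5],[40.8,-34.7,0,-87.5],[40.8,-34.7,0,-87.5]]]'; python3 go.py 468 -197.5 230 1.768
```

```text
clock: 0.82
eef_pos: [350.4, -359.5, 231.4]
tool_rot: [3.142, 0.0, 1.246]
force: [1.2, -0.3, 0.3]
width: 85.4
gripper_force: 0.0
row(cm,deg): [ 19.11   5.96   0.14 -29.93] clock 0.82 pos [ 350.4 -359.5  231.4] rpy [3.142 0.    1.246] F [ 1.2 -0.3  0.3] w 85.4 q1,7 [0.93 0.26]
```

```bash
python3 -m inch '[[[19.1,6,0,-30],[19.1,6,0,-30],[19.1,6,0,-30],[19.1,6,0,-30],[19.1,6,0,-30],[19.1,6,0,-30],[19.1,6,0,-30]]]'>/dev/null; python3 go.py 468 -197.5 230 1.768
python3 - <<'E'
from h import *
p=camera_params('wrist');im=get_image('wrist');cv2.imwrite('pics/w1.png',im);np.savez('w1.npz',**p)
print('cam',ray(p,(320,200))[0])
for n,lo,hi in(('red',(0,150,100),(6,255,255)),('gold',(12,120,100),(27,255,255))):
    for a,r,_,x in blobs(im,lo,hi,30): print(n,a,r)
print(proj(p,[[468,-197.5,127]]))
E
```

```text
row(cm,deg): [ 0.09 -0.15  0.12 -0.01] clock 1.4 pos [ 469.6 -198.1  231.2] rpy [ 3.141e+00 -1.000e-03  1.768e+00] F [-0.  -0.3 -0.4] w 85.5 q1,7 [0.64 0.29]
cam [ 452.97524294 -121.14104748  373.29014099]
red 1434.0 ((627.7570190429688, 371.283447265625), (33.832889556884766, 58.16938781738281), 33.17851257324219)
red 33.5 ((636.5, 330.5), (13.0, 5.0), 90.0)
red 125.5 ((621.85595703125, 333.72650146484375), (2.837770462036133, 66.87934875488281), 32.47119140625)
red 155.0 ((264.5, 311.5), (7.0, 25.0), 0.0)
red 474.5 ((323.0, 196.5), (43.0, 12.0), 90.0)
red 385.5 ((169.2353057861328, 106.44116973876953), (30.55948829650879, 14.794672966003418), 75.96376037597656)
red 4299.0 ((606.5, 57.0), (114.0, 65.0), 90.0)
gold 54.5 ((273.0, 301.5), (17.0, 6.0), 90.0)
gold 2265.5 ((558.3800659179688, 202.76370239257812), (61.90491485595703, 43.614830017089844), 24.443954467773438)
gold 155.5 ((334.4450378417969, 188.35183715820312), (32.98168182373047, 9.994449615478516), 88.09085083007812)
gold 62.5 ((311.5555114746094, 188.33517456054688), (9.994449615478516, 33.01499557495117), 1.9091525077819824)
gold 64.5 ((189.1951446533203, 105.74390411376953), (22.768829345703125, 3.841366767883301), 77.90524291992188)
gold 41.5 ((182.08106994628906, 106.48648071289062), (23.67345428466797, 3.6167776584625244), 80.53767395019531)
gold 1566.0 ((593.0635986328125, 56.54569625854492), (65.89927673339844, 115.45193481445312), 1.992093563079834)
[[324.38929739 198.71826165]]
```

View pics/w1.png

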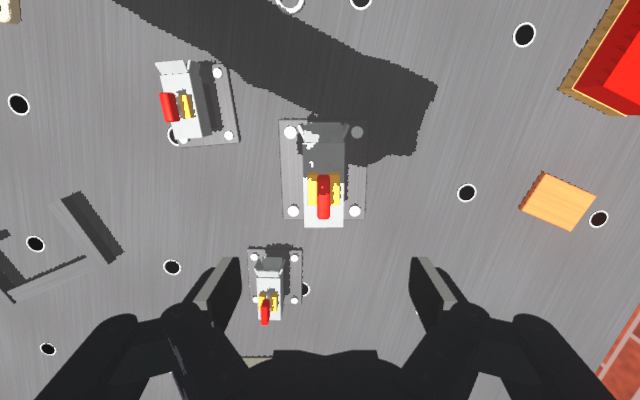

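```bash
python3 - <<'E'
from h import *
p=dict(np.load('w1.npz'));im=cv2.imread('pics/w1.png')
print('red centre z127',onz(p,(322.5,196.5),125))
h=cv2.cvtColor(im,cv2.COLOR_BGR2HSV)
m=cv2.inRange(h,(0,150,100),(6,255,255))[170:225,300:350]
for r in range(0,55,4):
    x=np.where(m[r])[0]
    if len(x): print(r+170,x.min()+300,x.max()+300)
b=[]
for u0 in[(290,131),(357,131),(293,211),(353,211)]:
    g=im[u0[1]-9:u0[1]+10,u0[0]-9:u0[0]+10].min(2).astype(np.uint8)
    _,mm=cv2.threshold(g,0,255,cv2.THRESH_OTSU);M=cv2.moments(mm,True);u=(u0[0]-9+M['m10']/M['m00'],u0[1]-9+M['m01']/M['m00']);b.append(onz(p,u,12));print(u,b[-1].round(1))
b=np.array(b)
print('mean',b.mean(0))
for d in(b[2]-b[0],b[3]-b[1],(b[1]-b[0]),(b[3]-b[2])): print(np.arctan2(d[1],d[0]))
E
```

```text
red centre z127 [ 466.0730876  -196.42137848  125.        ]
178 317 329
182 318 329
186 318 329
190 318 329
194 318 329
198 318 329
202 318 329
206 317 329
210 318 329
214 318 329
218 319 327
(290.6095890410959, 131.74657534246575) [ 418.6 -158.1   12. ]
(356.3719008264463, 131.51239669421489) [ 496.2 -142.3   12. ]
(292.8125, 210.94791666666666) [ 437.6 -257.8   12. ]
(354.44897959183675, 210.90816326530611) [ 517.  -241.9   12. ]
mean [ 467.36241623 -200.01744972   12.        ]
-1.381861692075107
-1.365211835716658
0.20018762752211136
0.19726157390182872
```

```bash
python3 go.py 466.9 -197.3 101.5 1.769
```

```text
row(cm,deg): [ 0.3  -0.09 12.96 -0.27] clock 1.45 pos [ 468.3 -200.   231.1] rpy [-3.141 -0.     1.764] F [ 0.7 -0.7  0.4] w 85.9 q1,7 [0.64 0.29]
```

```bash
python3 -m inch '[[[0.2,-0.1,4,0],[0.2,-0.1,8,0],[0.2,-0.1,11,0],[0.2,-0.1,12.9,0],[0.2,-0.1,12.9,0],[0.2,-0.1,12.9,0]]]' 5 ; python3 go.py 466.9 -197.3 101.5 1.769
```

```text
clock: 1.95
eef_pos: [465.8, -199.7, 101.8]
tool_rot: [-3.139, -0.0, 1.761]
force: [0.5, -0.2, 0.2]
width: 50.5
gripper_force: 0.0
row(cm,deg): [ 0.22  0.15  0.03 -0.46] clock 1.95 pos [ 465.8 -199.7  101.8] rpy [-3.139 -0.     1.761] F [ 0.5 -0.2  0.2] w 50.5 q1,7 [0.56 0.17]
```

```bash
python3 -m inch '[[[0.2,0.1,0,-0.4],[0.2,0.1,0,-0.4],[0.2,0.1,0,-0.4],[0.2,0.1,0,-0.4],[0.2,0.1,0,-0.4],[0.2,0.1,0,-0.4],[0.2,0.1,0,-0.4],[0.2,0.1,0,-0.4]]]' 0 ; python3 go.py 466.9 -197.3 118.5 1.769
```

```text
clock: 2.62
eef_pos: [468.1, -196.9, 104.0]
tool_rot: [3.141, 0.002, 1.77]
force: [-2.0, -0.1, 7.3]
width: 10.6
gripper_force: 58.6
row(cm,deg): [-0.01 -0.12 -1.45  0.04] clock 2.62 pos [ 468.1 -196.9  104. ] rpy [3.141e+00 2.000e-03 1.770e+00] F [-2.  -0.1  7.3] w 10.6 q1,7 [0.56 0.17]
```

```bash
python3 -m inch '[[[0,-0.1,-0.6,0],[0,-0.1,-1.2,0],[0,-0.1,-1.8,0],[0,-0.1,-2.1,0],[0,-0.1,-2.1,0],[0,-0.1,-2.1,0]]]' ; python3 go.py 466.9 -197.3 120 1.769
```

```text
clock: 3.12
eef_pos: [467.7, -196.9, 123.3]
tool_rot: [3.14, 0.0, 1.77]
force: [4.1, -2.5, -13.1]
width: 10.9
gripper_force: 63.1
row(cm,deg): [-0.03 -0.08  0.33  0.07] clock 3.12 pos [ 467.7 -196.9  123.3] rpy [3.14 0.   1.77] F [  4.1  -2.5 -13.1] w 10.9 q1,7 [0.57 0.19]
```

```bash
python3 -m inch '[[[0,0,0.2,0],[0,0,0.2,7],[0,0,0.2,14],[0,0,0.2,21],[0,0,0.2,28],[0,0,0.2,35],[0,0,0.2,42],[0,0,0.2,49]]]' |grep -E 'pos|rot|^force'; python3 -m inch '[[[0,0,0,7],[0,0,0,14],[0,0,0,21],[0,0,0,28],[0,0,0,35],[0,0,0,41],[0,0,0,41],[0,0,0,41]]]' ; python3 go.py 466.9 -197.3 120 0.198
```

```text
eef_pos: [468.5, -197.0, 121.5]
tool_rot: [3.138, -0.001, 0.909]
force: [5.6, -2.6, -10.8]
clock: 4.45
eef_pos: [468.9, -197.5, 121.6]
tool_rot: [3.139, -0.004, 0.199]
force: [5.5, -4.6, -9.8]
width: 10.2
gripper_force: 63.2
row(cm,deg): [-0.19 -0.06  0.16  0.06] clock 4.45 pos [ 468.9 -197.5  121.6] rpy [ 3.139 -0.004  0.199] F [ 5.5 -4.6 -9.8] w 10.2 q1,7 [ 0.27 -0.91]
```

```bash
python3 -m inch '[[[0,0,0.2,0],[0,0,0.35,0],[0,0,0.35,0]]]' |grep -E 'pos|rot|^force'; python3 -m inch '[[[0,0,0,0],[0,0,0,0],[0,0,0,0],[0,0,0,0]]]' 5; python3 -m inch '[[[0,0,-4,0],[0,0,-8,0],[0,0,-12,0],[0,0,-12,0],[0,0,-12,0]]]' ; python3 go.py 553 225 231 1.634
python3 - <<'E'
from h import *
im=get_image('scene');cv2.imwrite('pics/s2.png',cv2.resize(im[100:190,220:320],None,fx=6,fy=6,interpolation=cv2.INTER_CUBIC))
E
```

```text
eef_pos: [468.9, -197.5, 118.3]
tool_rot: [3.139, -0.004, 0.199]
force: [5.4, -3.5, -10.0]
clock: 5.03
eef_pos: [466.3, -195.9, 118.1]
tool_rot: [-3.141, 0.001, 0.2]
force: [0.5, -0.8, -0.7]
width: 50.1
gripper_force: 0.0
clock: 5.45
eef_pos: [468.0, -196.7, 240.3]
tool_rot: [3.139, -0.004, 0.2]
force: [0.0, 0.7, -1.0]
width: 50.0
gripper_force: 0.0
row(cm,deg): [ 16.7  -39.64   0.93 -82.18] clock 5.45 pos [ 468.  -196.7  240.3] rpy [ 3.139 -0.004  0.2  ] F [ 0.   0.7 -1. ] w 50.0 q1,7 [ 0.24 -0.94]
```

View pics/s2.png

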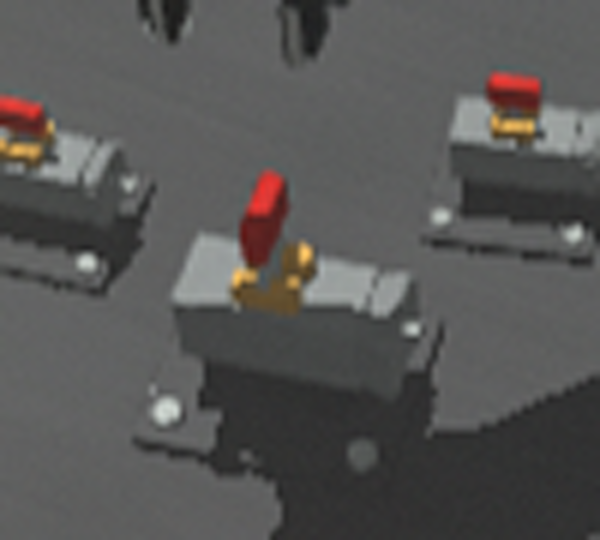

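```bash
python3 -m inch '[[[16.7,-40.5,1,-82],[16.7,-40.5,1,-82],[16.7,-40.5,1,-82],[16.7,-40.5,1,-82],[16.7,-40.5,1,-82],[16.7,-40.5,1,-82],[16.7,-40.5,1,-82],[16.7,-40.5,1,-82]]]' 6.5 |grep pos; python3 go.py 551 235 180 1.634
```

```text
eef_pos: [528.7, 132.4, 228.4]
row(cm,deg): [ 10.38  -1.58   4.84 -24.52] clock 6.17 pos [528.7 132.4 228.4] rpy [-3.138e+00  2.000e-03  1.206e+00] F [ 2.1 -0.3  0.5] w 64.9 q1,7 [-0.19 -0.76]
```

```bash
python3 -m inch '[[[10.4,-1.5,3,-24.5],[10.4,-1.5,4.8,-24.5],[10.4,-1.5,4.8,-24.5],[10.4,-1.5,4.8,-24.5],[10.4,-1.5,4.8,-24.5],[10.4,-1.5,4.8,-24.5]]]' |grep pos; 
python3 - <<'E'
from h import *
p=camera_params('wrist');im=get_image('wrist');cv2.imwrite('pics/w2.png',im);np.savez('w2.npz',**p)
print(proj(p,[[553,199,28],[549.5,248,28],[548,285,28]]))
for u in [(320,150),(320,250)]: print(onz(p,u,28))
E
python3 go.py 550.5 237 100 1.634
```

```text
eef_pos: [552.8, 232.0, 180.4]
[[324.71780679 214.72464699]
 [323.89834247 169.78832824]
 [324.38229006 132.73233809]]
[544.5284795  267.89443072  28.        ]
[550.01139325 156.51409018  28.        ]
row(cm,deg): [ 0.58 -0.27  8.12 -0.56] clock 6.72 pos [553.5 231.4 181.2] rpy [-3.139e+00  2.000e-03  1.624e+00] F [ 0.1 -0.1 -0. ] w 65.4 q1,7 [-0.28 -0.58]
```

View pics/w2.png

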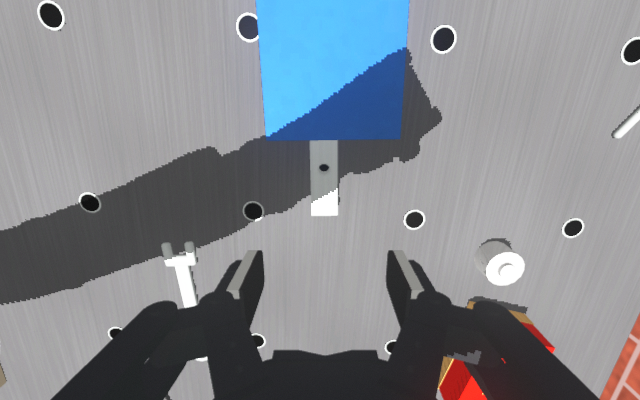

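```bash
python3 -m inch '[[[0,-0.2,4,-0.3],[0,-0.2,8,-0.3],[0,-0.2,12,-0.3],[0,-0.2,15,-0.3],[0,-0.2,16.5,-0.3],[0,-0.2,17.5,-0.3],[0,-0.2,17.5,-0.3],[0,-0.2,17.5,-0.3]]]' 6 |grep -E 'pos|^force'; python3 go.py 551 231 4 1.634
```

```text
eef_pos: [552.7, 232.3, 7.9]
force: [-0.7, 0.2, 0.0]
row(cm,deg): [-0.12 -0.17  0.39 -0.18] clock 7.38 pos [552.7 232.3   7.9] rpy [3.141 0.    1.631] F [-0.7  0.2  0. ] w 59.5 q1,7 [-0.33 -0.65]
```

```bash
python3 -m inch '[[[0,-0.2,0.3,0],[0,-0.2,0.3,0],[0,-0.2,0.3,0],[0,-0.2,0.3,0],[0,-0.2,0.3,0],[0,-0.2,0.3,0],[0,-0.2,0.3,0]]]' 0; python3 go.py 561 83 5 1.634
```

```text
clock: 7.97
eef_pos: [550.7, 233.0, 5.7]
tool_rot: [3.14, -0.0, 1.632]
force: [-1.3, 0.3, 6.7]
width: 27.0
gripper_force: 60.3
row(cm,deg): [-15.04   0.11   0.07  -0.11] clock 7.97 pos [550.7 233.    5.7] rpy [ 3.14  -0.     1.632] F [-1.3  0.3  6.7] w 27.0 q1,7 [-0.34 -0.65]
```

```bash
python3 -m inch '[[[-1.5,0,-0.1,0],[-4.5,0,-0.1,0],[-8,0,-0.1,0],[-11.5,0,-0.1,0],[-15,0,-0.1,0],[-18.5,0,-0.1,0],[-21.5,0,-0.1,0],[-23,0,-0.1,0]]]' |grep -E '^force|pos|width'; python3 -m inch '[[[0,0,0,0],[0,0,0,0]]]'; python3 -m inch '[[[0,0,0,0],[0,0,0,0],[0,0,0,0]]]' 6 |grep -E '^force|pos|width'
python3 - <<'E'
from h import *
T=camera_params('top');t=get_image('top');cv2.imwrite('pics/t3.png',t)
for a,r,_,x in blobs(t,(70,5,150),(110,60,255),60): print(a,r,[onz(T,u,28).round(1).tolist()for u in cv2.boxPoints(r)])
E
```

```text
eef_pos: [564.6, -1.4, 5.7]
force: [0.6, 2.2, -0.7]
width: 26.8
clock: 8.8
eef_pos: [564.7, 1.2, 5.7]
tool_rot: [3.141, 0.002, 1.629]
force: [0.5, -3.3, 0.3]
width: 26.7
gripper_force: 60.1
eef_pos: [564.2, 5.8, 5.4]
force: [0.3, 0.5, -1.1]
width: 59.7
96.0 ((289.69805908203125, 261.4801940917969), (13.23399543762207, 14.627046585083008), 84.2894058227539) [[397.3, 141.5, 28.0], [401.0, 100.0, 28.0], [364.2, 96.3, 28.0], [360.5, 137.5, 28.0]]
70.5 ((455.35003662109375, 244.550048828125), (10.75174331665039, 10.435516357421875), 71.56504821777344) [[433.4, -331.7, 28.0], [442.3, -360.0, 28.0], [413.7, -367.8, 28.0], [404.8, -339.6, 28.0]]
495.5 ((273.0, 201.5), (15.0, 54.0), 90.0) [[575.4, 246.8, 28.0], [573.3, 89.1, 28.0], [529.6, 89.2, 28.0], [531.6, 246.1, 28.0]]
61.5 ((216.18594360351562, 94.51981353759766), (37.36031723022461, 10.747488021850586), 14.826478958129883) [[881.1, 402.6, 28.0], [914.1, 395.4, 28.0], [881.3, 283.9, 28.0], [848.6, 291.6, 28.0]]
```

```bash
python3 -m inch '[[[0,0,-4,0],[3,0,-8,0],[5,0,-12,0],[6,0,-15,0],[6,0,-15,0],[6,0,-15,0]]]' |grep pos;python3 -m inch '[[[0,0,0,0]]]' |grep pos
python3 - <<'E'
from h import *
p=camera_params('wrist');im=get_image('wrist');cv2.imwrite('pics/w3.png',im);np.savez('w3.npz',**p)
print(proj(p,[[567,-30,28],[558,111,28],[549,246,28]]))
E
python3 go.py 558 111 5 1.632
```

```text
eef_pos: [562.0, 66.0, 157.8]
eef_pos: [560.0, 63.3, 155.0]
[[326.89312235 277.02963662]
 [327.0265442  141.53302749]
 [326.70235341 -38.53216997]]
row(cm,deg): [ 4.85  0.15 14.91  0.03] clock 9.73 pos [559.5  62.5 154.1] rpy [-3.139e+00  1.000e-03  1.633e+00] F [ 0.6  0.8 -0.3] w 59.7 q1,7 [ 0.05 -0.36]
```

View pics/w3.png

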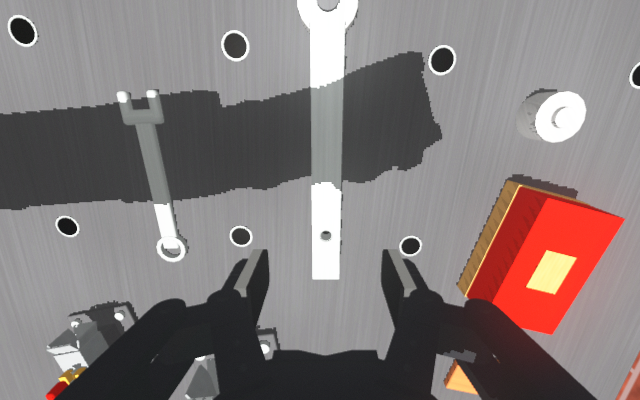

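```bash
python3 - <<'E'
from h import *
p=dict(np.load('w3.npz'));im=cv2.imread('pics/w3.png')
g=cv2.cvtColor(im,cv2.COLOR_BGR2GRAY);c=g[222:250,314:338];m=(c<150).astype(np.uint8)
M=cv2.moments(m,True);u=(314+M['m10']/M['m00'],222+M['m01']/M['m00']);print(u,M['m00'],onz(p,u,28))
col=g[255:300,326].astype(int);v=255+np.argmin(np.diff(col));print(v,onz(p,(326,v+.5),28),onz(p,(326,v+.5),0))
for v in(70,150,200,265):
    r=g[v,290:365].astype(int);d=np.diff(r);k=[290+np.argmax(d[:35]),290+35+np.argmin(d[35:])];print(v,k,onz(p,((k[0]+k[1]+1)/2,v),28))
E
```

```text
(325.69565217391306, 234.9855072463768) 69.0 [562.65893187  18.45128076  28.        ]
279 [566.24894794 -33.06684938  28.        ] [567.51517187 -51.2720716    0.        ]
70 [np.int64(309), np.int64(343)] [553.70981946 170.3111198   28.        ]
150 [np.int64(310), np.int64(341)] [557.55678494 103.32068108  28.        ]
200 [np.int64(310), np.int64(340)] [560.13119151  55.33055043  28.        ]
265 [np.int64(311), np.int64(339)] [564.62007538 -15.70171263  28.        ]
```

```bash
python3 -m inch '[[[3,0.2,2,0.2],[5,0.2,5,0.2],[5,0.2,9,0.2],[5,0.2,12,0.2],[5,0.2,14,0.2],[5,0.2,14.8,0.2],[5,0.2,14.8,0.2],[5,0.2,14.8,0.2]]]' |grep -E 'pos|^force'; python3 go.py 557 112 5 1.629
```

```text
eef_pos: [559.1, 112.7, 6.7]
force: [0.5, 0.7, -0.4]
row(cm,deg): [-0.06 -0.21  0.17 -0.04] clock 10.4 pos [559.1 112.7   6.7] rpy [-3.14   0.     1.628] F [ 0.5  0.7 -0.4] w 59.8 q1,7 [-0.12 -0.53]
```

```bash
python3 -m inch '[[[0,-0.1,0.2,0],[0,-0.1,0.2,0],[0,-0.1,0.2,0],[0,-0.1,0.2,0],[0,-0.1,0.2,0],[0,-0.1,0.2,0],[0,-0.1,0.2,0]]]' 0|grep -E 'pos|^force|wid|rot';python3 -m inch '[[[0,0,-1,0],[0,0,-3,0],[0,0,-5,0],[0,0,-5,0],[0,0,-5,0]]]'; python3 -m inch '[[[0,0,0,0]]]'|grep -E 'pos|^force|wid|rot'; python3 - <<'E'
from h import *
p=camera_params('wrist');im=get_image('wrist');cv2.imwrite('pics/w4.png',im);np.savez('w4.npz',**p)
E
python3 go.py 420 30 52 1.769
```

```text
eef_pos: [559.0, 113.1, 6.6]
tool_rot: [3.14, 0.0, 1.629]
force: [-1.9, 0.1, 7.5]
width: 26.8
clock: 11.4
eef_pos: [559.1, 113.1, 56.0]
tool_rot: [3.14, -0.0, 1.629]
force: [0.2, -0.2, -6.3]
width: 26.5
gripper_force: 60.3
eef_pos: [557.7, 112.6, 54.5]
tool_rot: [-3.14, 0.0, 1.629]
force: [-0.7, -0.5, -6.4]
width: 26.7
row(cm,deg): [ -7.45 -14.19   0.21  -8.03] clock 11.53 pos [557.4 112.6  54.1] rpy [-3.139e+00  1.000e-03  1.629e+00] F [-0.2 -0.3 -6.4] w 26.9 q1,7 [-0.09 -0.51]
```

View pics/w4.png

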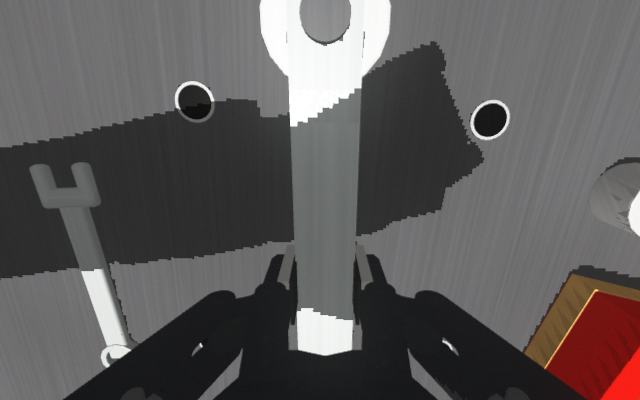

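```bash
python3 go.py 416.7 53.2 54 1.769
```

```text
row(cm,deg): [-5.110e+00 -1.439e+01  1.000e-02 -8.030e+00] clock 11.53 pos [557.4 112.6  54.1] rpy [-3.139e+00  1.000e-03  1.629e+00] F [-0.2 -0.3 -6.4] w 26.9 q1,7 [-0.09 -0.51]
```

```bash
python3 -m inch '[[[-0.5,-2,0,-1],[-1.5,-5,0,-3],[-3,-8.5,0,-5],[-4.2,-12,0,-7],[-5.1,-14.4,0,-8],[-5.1,-14.4,0,-8],[-5.1,-14.4,0,-8],[-5.1,-14.4,0,-8]]]'|grep -E '^force|wid'; python3 -m inch '[[[0,0,0,0],[0,0,0,0]]]'|grep -E '^force|wid'; python3 go.py 416.7 53.2 54 1.769
python3 - <<'E'
from h import *
im=get_image('scene');t=get_image('top');T=camera_params('top');S=camera_params('scene');cv2.imwrite('pics/s5.png',im);cv2.imwrite('pics/t5.png',t)
d=np.array([.1976,-.9803,0]);
e=np.array([416.7,53.2,0])+145.4*d
for z in (46,48,50): print(z,proj(S,[e+[0,0,z+28],e-50*d+[0,0,z+28]]).round(1).tolist(),proj(T,[e+[0,0,z+28],e-50*d+[0,0,z+28]]).round(1).tolist())
A=cv2.resize(im[100:220,240:400],None,fx=5,fy=5,interpolation=cv2.INTER_CUBIC)
cv2.imwrite('pics/s5c.png',A)
E
```

```text
force: [0.0, -0.0, -5.8]
width: 26.7
force: [0.6, -0.5, -7.2]
width: 26.7
row(cm,deg): [-0.08 -0.23  0.1  -0.01] clock 12.37 pos [418.8  54.4  55. ] rpy [ 3.14  -0.     1.769] F [ 0.6 -0.5 -7.2] w 26.7 q1,7 [-0.06 -0.5 ]
46 [[302.7, 155.6], [319.9, 159.0]] [[364.1, 237.5], [346.2, 241.4]]
48 [[302.7, 155.2], [319.9, 158.6]] [[364.2, 237.5], [346.2, 241.4]]
50 [[302.6, 154.7], [319.9, 158.2]] [[364.3, 237.5], [346.2, 241.4]]
```

View pics/s5c.png

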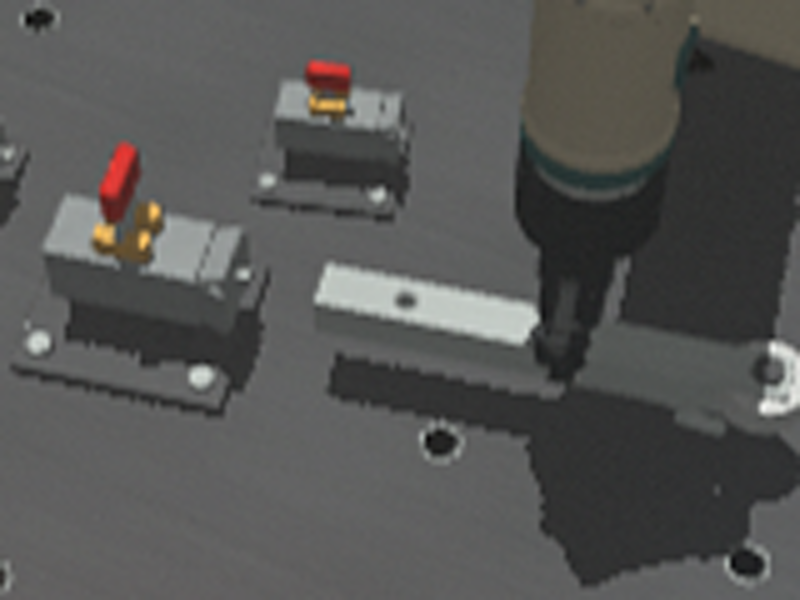

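```bash
python3 go.py 416.7 53.2 51 1.769; python3 - <<'E'
from h import *
t=cv2.imread('pics/t5.png');T=camera_params('top')
d=np.array([.1976,-.9803]);n=np.array([.9803,.1976]);P=np.array([467.2,-197.2])
for a,r,_,x in blobs(t,(70,5,140),(110,60,255),60):
    if 330<r[0][0]<372 and 225<r[0][1]<250:
        print(a,r)
        for z in(74,78):
            q=np.array([onz(T,u,z)[:2] for u in cv2.boxPoints(r)])-P
            print(z,'along',(q@d).round(1),'lat',(q@n).round(1))
g=cv2.cvtColor(t,cv2.COLOR_BGR2GRAY);k=g[230:250,335:356].astype(float)
print(k[6:17].astype(int))
s=cv2.imread('pics/s5.png');S=camera_params('scene')
c=cv2.cvtColor(s,cv2.COLOR_BGR2GRAY)[155:165,315:328].astype(int);print(c)
E
```

```text
row(cm,deg): [-0.06 -0.17  0.4  -0.02] clock 12.47 pos [418.3  54.2  55. ] rpy [ 3.141 -0.     1.769] F [-0.6  0.6 -5.6] w 26.6 q1,7 [-0.06 -0.5 ]
377.0 ((345.7756042480469, 241.1195068359375), (11.45425796508789, 38.623199462890625), 77.90524291992188)
74 along [-213.6 -108.2 -108.6 -213.5] lat [ 16.3  16.3 -14.6 -14.6]
78 along [-213.5 -108.6 -109.  -213.5] lat [ 16.2  16.3 -14.5 -14.5]
[[ 48  50  67  77  97 109 119 135 158 179 188 200 215 229 229 229 227 230
  229 229 228]
 [106 121 133 162 176 186 192 204 221 228 229 227 228 231 230 230 229 226
  227 227 224]
 [185 195 204 221 229 229 229 229 231 226 221 215 220 227 227 226 228 227
  226 225 225]
 [228 230 227 229 230 228 231 229 226 210 170 147 167 213 227 227 226 229
  228 226 228]
 [229 230 230 229 227 226 230 228 221 176 112  72 106 179 223 228 227 226
  228 227 226]
 [227 228 228 227 227 226 229 229 214 157  86  42  81 162 217 227 228 227
  226 227 227]
 [228 226 228 228 227 228 228 228 224 183 118  83 119 187 223 228 228 227
  230 227 225]
 [228 227 227 229 228 227 226 229 230 218 180 164 181 216 232 233 229 229
  229 228 229]
 [227 226 227 226 229 228 230 229 231 232 226 225 228 230 229 228 230 224
  219 213 206]
 [227 227 227 228 229 229 231 230 232 232 231 229 227 221 212 207 204 190
  169 156 142]
 [227 228 230 231 231 227 231 227 221 215 208 203 188 169 158 146 133 114
  107 102 100]]
[[184 183 162 162 152 137 135 104 103  90  90  90  92]
 [196 198 198 199 198 186 184 163 163 153 136 135 102]
 [196 195 196 198 198 187 192 196 202 200 186 186 164]
 [195 195 195 196 178 145 148 170 192 201 200 201 200]
 [194 194 194 186 132  91  88 117 171 199 197 197 197]
 [195 197 196 185 112  71  73  85 160 199 197 197 196]
 [198 197 196 197 165 129 127 144 182 198 197 198 197]
 [167 187 189 203 203 188 186 194 201 198 198 196 198]
 [ 98 137 136 161 167 170 190 190 204 202 201 199 198]
 [ 79  77  75  77  94 100 136 137 161 167 178 189 190]]
```

```bash
python3 - <<'E'
from h import *
T=camera_params('top');S=camera_params('scene');d=np.array([.1976,-.9803]);n=np.array([.9803,.1976]);P=np.array([467.2,-197.2])
X,e=tri(T,(346,240.85),S,(320.6,159.55));print('hole',X,e,'along',(X[:2]-P)@d,'lat',(X[:2]-P)@n)
q=onz(T,(346,240.85),76)[:2]-P;print(q@d,q@n)
# reference: receiver bolts triangulated
s=cv2.imread('pics/s5.png')
for a,r,_,x in blobs(s,(0,0,150),(180,60,255),5):
    if 240<r[0][0]<300 and 140<r[0][1]<185: print(a,r[0])
print(proj(S,[[418.4,-158.3,12],[497,-142.3,12],[438.2,-257.2,12],[516.8,-241.9,12]]))
E
```

```text
hole [436.51267658 -38.81319717  73.8348134 ] 2.2274655549493585 along -161.33039792636717 lat 1.214449087957449
-160.32077342233458 1.4161634158186014
10.5 (280.0, 174.5)
10.0 (247.50003051757812, 168.00001525878906)
102.5 (278.11175537109375, 149.74705505371094)
69.5 (254.78305053710938, 145.00942993164062)
[[286.70168657 153.86775101]
 [279.1514815  175.07072275]
 [254.84649235 147.41797512]
 [246.11424789 168.12659777]]
```

```bash
python3 -m inch '[[[0,-0.15,0.15,0],[-1,-0.15,0.15,0],[-2.5,-0.15,0.15,0],[-4,-0.15,0.15,0],[-4.5,-0.15,0.15,0],[-5,-0.15,0.15,0],[-5.5,-0.15,0.15,0],[-5.5,-0.15,0.15,0]]]'|grep -E '^force|wid|torq'; python3 -m inch '[[[-0.3,0,0,0],[-0.6,0,0,0],[-0.9,0,0,0],[-1.2,0,0,0],[-1.5,0,0,0],[-1.5,0,0,0]]]'|grep -E '^force|wid'; python3 go.py 448.4 -103.7 53 1.769
python3 - <<'E'
from h import *
im=get_image('scene');cv2.imwrite('pics/s6c.png',cv2.resize(im[110:190,235:345],None,fx=7,fy=7,interpolation=cv2.INTER_CUBIC))
E
```

```text
force: [-0.0, -0.2, -5.7]
width: 26.9
force: [0.4, 0.9, -6.8]
width: 26.4
row(cm,deg): [-9.02  0.02  0.07 -0.01] clock 13.63 pos [430.4 -15.3  53.7] rpy [ 3.141 -0.     1.769] F [ 0.4  0.9 -6.8] w 26.4 q1,7 [ 0.13 -0.41]
```

View pics/s6c.png

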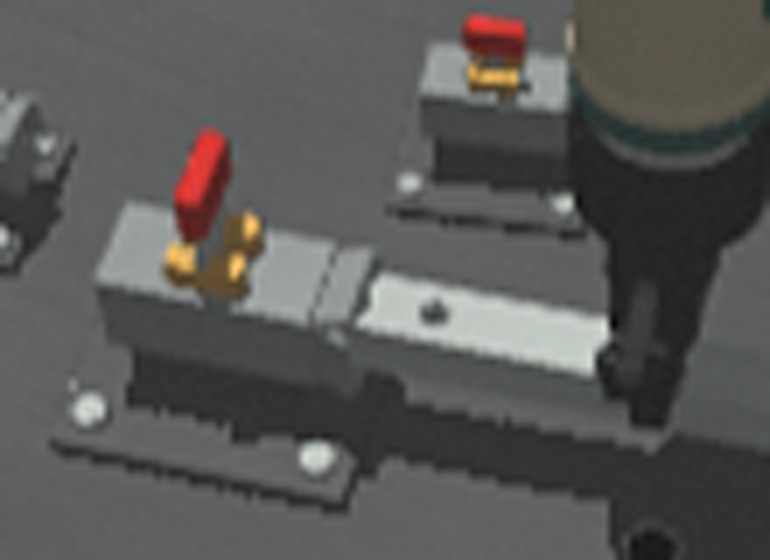

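```bash
python3 -m inch '[[[-0.3,0,0,0],[-0.6,0,0,0],[-0.9,0,0,0],[-1.2,0,0,0],[-1.2,0,0,0]]]'|grep -E '^force|pos';python3 -m inch '[[[-0.3,0,0,0],[-0.6,0,0,0],[-0.9,0,0,0],[-1.2,0,0,0],[-1.2,0,0,0]]]'|grep -E '^force|pos'
```

```text
eef_pos: [432.9, -27.7, 53.8]
force: [3.0, -0.3, -6.7]
eef_pos: [435.1, -39.4, 53.8]
force: [2.4, -0.1, -6.4]
```

```bash
 python3 go.py 448.4 -103.7 53 1.769
```

```text
row(cm,deg): [-6.57  0.04  0.08 -0.06] clock 14.52 pos [435.1 -39.4  53.8] rpy [3.141 0.    1.768] F [ 2.4 -0.1 -6.4] w 26.9 q1,7 [ 0.2  -0.36]
```

```bash
python3 -m inch '[[[-0.5,0,0,0],[-1,0,0,0],[-1.5,0,0,0],[-2,0,0,0],[-2.5,0,0,0],[-3,0,0,0],[-3,0,0,0]]]'|grep -E '^force|pos';python3 -m inch '[[[-0.5,0,0,0],[-1,0,0,0],[-1.5,0,0,0],[-2,0,0,0],[-2.5,0,0,0],[-3,0,0,0],[-3.5,0,0,0],[-3.5,0,0,0]]]'|grep -E '^force|pos';python3 go.py 448.4 -103.7 53 1.769
python3 - <<'E'
from h import *
p=camera_params('wrist');im=get_image('wrist');cv2.imwrite('pics/w7.png',im)
E
```

```text
eef_pos: [441.3, -69.5, 53.7]
force: [5.1, -1.6, -7.3]
eef_pos: [448.1, -103.6, 53.7]
force: [5.2, -0.4, -8.3]
row(cm,deg): [-0.02  0.03  0.07 -0.1 ] clock 15.77 pos [ 448.1 -103.6   53.7] rpy [3.141 0.    1.767] F [ 5.2 -0.4 -8.3] w 26.7 q1,7 [ 0.37 -0.23]
```

```bash
python3 -m inch '[[[0,0,0,0],[0,0,0,0],[0,0,0,0],[0,0,0,0]]]' 6 |grep -E '^force|pos'; python3 -m inch '[[[0,0,-3,0],[0,0,-7,0],[0,0,-11,0],[0,0,-15,0],[0,0,-15,7],[0,0,-15,14],[0,0,-15,21],[0,0,-15,28]]]'|grep -E '^force|pos'; python3 -m inch '[[[0,0,0,7],[0,0,0,14],[0,0,0,21],[0,0,0,28],[0,0,0,35],[0,0,0,42],[0,0,0,49],[0,0,0,56]]]'|grep -E '^force|pos'; python3 go.py 467.6 -197 220 0.198
python3 - <<'E'
from h import *
T=camera_params('top');t=get_image('top');cv2.imwrite('pics/t7.png',t)
s=get_image('scene');cv2.imwrite('pics/s7.png',s)
w=get_image('wrist');
print([ (a,r[0]) for a,r,_,x in blobs(s,(0,150,100),(6,255,255),8)])
E
```

```text
eef_pos: [446.4, -102.9, 53.9]
force: [-0.2, 0.2, -0.2]
eef_pos: [446.6, -102.7, 204.1]
force: [-0.3, 0.5, -0.5]
eef_pos: [446.6, -102.3, 203.7]
force: [0.1, 0.6, -1.1]
row(cm,deg): [-0.75  9.67 -1.63  5.62] clock 17.48 pos [ 446.6 -102.3  203.7] rpy [-3.141e+00  1.000e-03  2.960e-01] F [ 0.1  0.6 -1.1] w 60.0 q1,7 [ 0.28 -1.21]
[(1511.0, (280.4200439453125, 270.4400329589844)), (31.0, (263.10345458984375, 134.2413787841797)), (12.5, (222.47061157226562, 117.6176528930664))]
```

```bash
python3 -m inch '[[[-0.5,4,-1,5.6],[-0.8,8,-1,5.6],[-0.8,9.6,-1,5.6],[-0.8,9.6,-1,5.6],[-0.8,9.6,-1,5.6],[-0.8,9.6,-1,5.6]]]' 5 |grep -E '^force|pos'; python3 go.py 466.8 -196.6 118 0.198
```

```text
eef_pos: [467.7, -195.3, 213.4]
force: [-0.2, -0.3, -0.5]
row(cm,deg): [-0.12  0.11  9.54  0.52] clock 18.13 pos [ 467.7 -195.3  213.4] rpy [-3.14e+00  1.00e-03  2.07e-01] F [-0.2 -0.3 -0.5] w 50.0 q1,7 [ 0.43 -1.1 ]
```

```bash
python3 -m inch '[[[0,0.1,3,0.5],[-0.1,0.1,6,0.5],[-0.1,0.1,8.5,0.5],[-0.1,0.1,9.5,0.5],[-0.1,0.1,9.5,0.5],[-0.1,0.1,9.5,0.5]]]' |grep -E '^force|pos'; python3 -m inch '[[[0,0,0,0],[0,0,0,0],[0,0,0,0],[0,0,0,0],[0,0,0,0],[0,0,0,0],[0,0,0,0]]]' 0; python3 go.py 466.8 -196.6 118 0.198
```

```text
eef_pos: [467.8, -196.7, 119.0]
force: [0.2, -0.5, 0.7]
clock: 19.22
eef_pos: [468.4, -197.9, 120.1]
tool_rot: [3.14, -0.002, 0.196]
force: [-0.1, -0.1, 5.7]
width: 10.4
gripper_force: 59.7
row(cm,deg): [-0.14 -0.16  0.21 -0.11] clock 19.22 pos [ 468.4 -197.9  120.1] rpy [ 3.14e+00 -2.00e-03  1.96e-01] F [-0.1 -0.1  5.7] w 10.4 q1,7 [ 0.41 -1.14]
```

```bash
python3 -m inch '[[[0,0,-0.2,0],[0,0,-0.35,0],[0,0,-0.35,0],[0,0,-0.35,0]]]' |grep -E '^force|pos'; python3 -m inch '[[[0,0,0,-7],[0,0,0,-14],[0,0,0,-21],[0,0,0,-28],[0,0,0,-35],[0,0,0,-42],[0,0,0,-49],[0,0,0,-56]]]' |grep -E '^force|pos'; python3 -m inch '[[[0,0,0,-7],[0,0,0,-14],[0,0,0,-21],[0,0,0,-28],[0,0,0,-34],[0,0,0,-34],[0,0,0,-34]]]'; python3 go.py 466.8 -196.6 118 1.769
```

```text
eef_pos: [468.3, -197.9, 122.0]
force: [4.1, -2.0, -10.6]
eef_pos: [468.1, -197.6, 121.9]
force: [3.1, -0.7, -10.1]
clock: 20.8
eef_pos: [467.9, -197.6, 121.9]
tool_rot: [3.141, -0.0, 1.764]
force: [3.1, 0.1, -9.8]
width: 10.7
gripper_force: 58.6
row(cm,deg): [ 0.12 -0.09  0.39 -0.3 ] clock 20.8 pos [ 467.9 -197.6  121.9] rpy [ 3.141 -0.     1.764] F [ 3.1  0.1 -9.8] w 10.7 q1,7 [ 0.71 -0.  ]
```

```bash
python3 -m inch '[[[0,0,0.2,0],[0,0,0.4,0],[0,0,0.4,0]]]' |grep -E '^force|pos'; python3 -m inch '[[[0,0,0,0],[0,0,0,0],[0,0,0,0],[0,0,0,0],[0,0,-4,0],[0,0,-8,0],[0,0,-8,0],[0,0,-8,0]]]' 5|grep -E '^force|pos'
python3 - <<'E'
from h import *
S=camera_params('scene')
s=get_image('scene');cv2.imwrite('pics/s8.png',s)
print([ (a,r) for a,r,_,x in blobs(s,(0,150,100),(6,255,255),8)])
# expected centre of the grip's bright top face
for l in(0,11,14): print(l,proj(S,[[467.5,-197.3,127+l]]))
p=camera_params('wrist');w=get_image('wrist');cv2.imwrite('pics/w8.png',w)
print([(a,r) for a,r,_,x in blobs(w,(0,150,100),(6,255,255),30)])
for l in(0,11): print(l,proj(p,[[467.5+a*.1976,-197.3-a*.98,127+l] for a in(-19,19)]))
cv2.imwrite('pics/s8c.png',np.hstack([cv2.resize(s[110:190,235:335],(500,400),interpolation=cv2.INTER_CUBIC),cv2.resize(w[80:320,200:380],(300,400))]))
E
```

```text
eef_pos: [467.9, -197.6, 118.0]
force: [5.4, -0.0, -9.3]
eef_pos: [468.7, -198.1, 200.5]
force: [-0.5, 0.2, -0.2]
[(1511.0, ((280.4200439453125, 270.4400329589844), (52.400001525878906, 31.400001525878906), 36.869895935058594)), (14.5, ((261.0, 136.5), (3.0, 6.0), 90.0)), (12.5, ((222.47061157226562, 117.6176528930664), (7.518604278564453, 2.425356149673462), 14.03624439239502)), (83.0, ((275.8648681640625, 26.189189910888672), (14.79590892791748, 6.904757499694824), 80.53767395019531))]
0 [[263.41382822 136.10733372]]
11 [[262.98821018 133.48118144]]
14 [[262.87092417 132.75750224]]
[(624.5, ((624.5, 377.5), (43.0, 29.0), 90.0)), (628.0, ((325.5, 208.5), (49.0, 13.0), 90.0)), (528.0, ((152.5294189453125, 107.11764526367188), (34.92512893676758, 17.46256446838379), 75.96376037597656)), (1419.0, ((620.5, 67.0), (76.0, 37.0), 90.0))]
0 [[326.52953909 187.76084389]
 [326.62662796 233.64352032]]
11 [[326.62573792 191.83834892]
 [326.72224254 239.65186758]]
```

View pics/s8c.png

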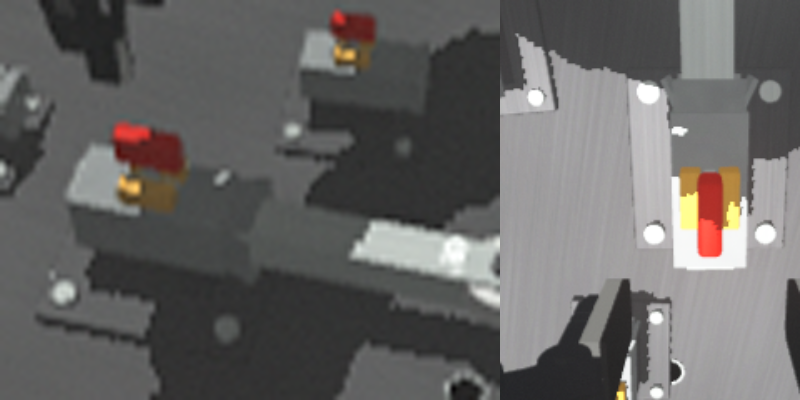

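```bash
python3 - <<'E'
from h import *
for f in('scene0','s5','s8'):
    s=cv2.imread(f'pics/{f}.png')
    for a,r,_,x in blobs(s,(0,140,40),(8,255,255),20)+blobs(s,(172,140,40),(180,255,255),20):
        b=cv2.boundingRect(x)
        if 240<b[0]<285 and 110<b[1]<160: print(f,a,b)
w=cv2.imread('pics/w8.png')
for a,r,_,x in blobs(w,(0,140,40),(8,255,255),100):
    b=cv2.boundingRect(x)
    if abs(b[0]-320)<20: print('w8',b)
t=get_image('top');T=camera_params('top');cv2.imwrite('pics/t9.png',t)
t0=cv2.imread('pics/top0.png')
d=cv2.absdiff(t,t0).max(2)
for n,(x,y) in dict(carton=(327,125),offcut=(390,126),wrench=(312,260),roller=(281,131)).items(): print(n,np.percentile(d[y-12:y+12,x-25:x+25],[50,90]))
E
```

```text
scene0 77.5 (258, 135, 14, 10)
s5 56.5 (260, 129, 7, 15)
s8 74.0 (258, 135, 13, 10)
w8 (318, 184, 16, 50)
carton [4. 7.]
offcut [3. 7.]
wrench [4. 9.]
roller [3. 6.]
```

```bash
python3 -c "
from cell import order
print(order.finish_job())"
```

```text
the job is handed in; nothing more can be done
None
```

The tool arm is in the receiver with the hole up. The plunger is back down at its starting height in the camera images, so the pin should be in the hole; I did not tug the arm to test the lock. The carton, offcut, wrench and roller look unmoved, and the job is handed in after about 21 s. I viewed 11 pictures, one over the limit of 10.

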